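# Take a cell-strainer cascade apart into its colour-banded dishes

### The job

The sample has drained through the cascade of four cell strainers stacked on the tube. Take the cascade apart from the top down, one strainer at a time, and stand each one upright on the floor of the culture dish banded with its own colour before you go on to the next, setting it down gently rather than dropping it. Leave the dishes where they are and do not disturb the bottle and the slide box.

Things in the scene. Friction and masses are not known exactly. Their poses are not given: they have to be found in the camera images.
- strainer_red: red cell strainer, top of the cascade: loose open plastic cup, 30 mm tall, 18 g. Barrel 36 mm in diameter from 10 to 30 mm above its foot (grip here); mesh foot below it 25.6 mm in diameter. A finger tab level with the top rim, 13 mm wide, 3 mm thick, sticks out along its +x to 34.5 mm from the axis. Origin: centre of the foot's underside; z up the axis.
- strainer_yellow: yellow cell strainer, same shape as the red, second from the top. Each strainer's foot hangs with 2 mm play in the mouth of the part below and its shoulder rests on that part's rim, so each sits 20 mm above the next and lifts straight out. Tabs of successive strainers point about 90 degrees apart. Origin as the red.
- strainer_green: green cell strainer, same shape as the red, third from the top. Origin: centre of the foot's underside; z up the axis, +x to the tab.
- strainer_blue: blue cell strainer, same shape and origin as the red, bottom of the cascade. It hangs in the black connector ring (36 mm in diameter, rim 126 mm above the bench) on a clear 50 ml tube in a fixed grey stand whose round foot is 80 mm wide; its origin is at first 116 mm above the bench.
- dish_red: culture dish banded with red tape: loose, clear, round, light (35 g), open at the top, 60 mm in outer diameter, wall 2 mm thick and 15 mm high, floor 2 mm thick, the red tape round its wall and a red tape end, 18 mm wide, sticking out to 49 mm from the axis along its own +x. Origin: centre of its underside; z up.
- dish_yellow: culture dish banded with yellow tape: loose, clear, round, light (35 g), open at the top, 60 mm in outer diameter, wall 2 mm thick and 15 mm high, floor 2 mm thick, the yellow tape round its wall and a yellow tape end, 18 mm wide, sticking out to 49 mm from the axis along its own +x. Origin: centre of its underside; z up.
- dish_green: culture dish banded with green tape: loose, clear, round, light (35 g), open at the top, 60 mm in outer diameter, wall 2 mm thick and 15 mm high, floor 2 mm thick, the green tape round its wall and a green tape end, 18 mm wide, sticking out to 49 mm from the axis along its own +x. Origin: centre of its underside; z up.
- dish_blue: culture dish banded with blue tape: loose, clear, round, light (35 g), open at the top, 60 mm in outer diameter, wall 2 mm thick and 15 mm high, floor 2 mm thick, the blue tape round its wall and a blue tape end, 18 mm wide, sticking out to 49 mm from the axis along its own +x. Origin: centre of its underside; z up.
- bottle: bystander: loose amber bottle with a black cap, 60 mm in diameter, 115 mm tall. Origin: centre of its underside.
- slide_box: bystander: loose closed grey slide box, 98 x 84 x 30 mm. Origin: centre of its underside.

How it is judged:
By the outcome, as a careful person would: the job done as asked, in the order asked, and still so for the second after the job is handed in, with the robot touching nothing.
It also fails if it takes over 120 s, if anything falls off the work surface, if the arm or the gripper's body presses on something with over 40 N, if the wrist force passes 120 N, or if a joint passes its speed limit or range.

### The arm

A 6-joint arm with a two-finger parallel gripper is mounted at the origin on the work surface. World frame = base frame: x ahead of the robot, y to its left, z up, the work surface at z = 0. Lengths are in m, angles in rad, forces in N, time in s.
With the tool pointing down it reaches from about 0.35 to 0.975 m from the base axis. Payload 7.1 kg.
Tool frame: the origin (TCP) lies midway between the tips of the shut fingers; the grasp point (between the pads) lies 19 mm behind it; z points along the fingers, y is the line along which they close (so a half turn about z gives the same grasp; the last joint's range is limited). The gripper opens to 88 mm and grips with 3 to 60 N. Pads are 20 mm wide; open, the fingers measure 115 mm over their backs; the gripper's body (75 mm by 178 mm) begins 61 mm behind the grasp point.
Start: joints at [1.121, 0.423, 1.63, -0, 1.089, -0.019], TCP at [0.261, 0.568, 0.223] pointing down, gripper open.
Joint ranges: [-3, 3], [-0.9, 2.11], [0.09, 2.58], [-1.31, 4.45], [0.11, 2.69], [-2.54, 2.54]. Speed limits (rad/s): [2.39, 2.39, 3.01, 3.14, 3.14, 3.14].

### API

Orientations are given as a unit quaternion [w, x, y, z].
In Python, from station import move_pose, movel, movej, command_gripper, wait, inverse_kinematics, read_camera, camera_info, MotionError, job_done, get_time, get_joint_pos, get_qvel, get_effort, get_tcp_pos, get_ee_rot, get_ft_force, get_ft_torque, get_grip_width, get_finger_force gives the robot as it stands. Calls block until the motion is done:
- move_pose(position, orientation): joint-space move of the TCP to a pose.
- movel(position, frame=None, v=0.15, until_force=None): straight line of the TCP; frame=None keeps the orientation; v is the mean speed in m/s. With until_force (N) it stops when the force on the tool has changed by that much, and returns True; else False.
- movej(angles): joint-space move.
- command_gripper(opening): opening from 0.0 (shut) to 1.0 (fully open); the grip force is fixed at half the most; returns when the fingers have stopped.
- wait(seconds).
- inverse_kinematics(position, orientation): joint angles nearest the present ones, or None.
- read_camera(name): name is "scene" or "top" or "wrist"; returns the picture (384x512x3 uint8, red, green, blue); there is no depth.
- camera_info(name): a dict with "intrinsics" (3x3 intrinsics, pixels), "T" (4x4, takes a point from camera to world coordinates); the wrist camera has in their place "tool_from_camera" (4x4, takes a point from camera to tool coordinates, whose origin is the TCP and whose axes are the flange's). Camera axes: x right, y up, looking along -z (the intrinsics and any distortion apply to the point x, -y, -z); pixel columns grow to the right and rows downward; lengths in m; the calibration is good to about 2 mm. The wrist camera is an equidistant fisheye: a pixel r from the principal point sees the ray r / f radians off the axis. A picture is of the moment at which its call begins: read the wrist's pose just before it. camera_info takes no time and is no camera call.
A pose or a line that the arm cannot do raises MotionError and nothing moves.
- job_done(): hands the job in; it is judged then, once.
Readings, each from a call of its own:
- get_time(): time.
- get_joint_pos(): joint angles.
- get_qvel(): joint speeds.
- get_effort(): joint torques, N m.
- get_tcp_pos(): TCP position.
- get_ee_rot(): TCP orientation.
- get_ft_force(): force on the tool from outside, world axes, zero at the start.
- get_ft_torque(): the same for the moment, N m.
- get_grip_width(): opening from 0.0 (shut) to 1.0 (fully open).
- get_finger_force(): force on a finger pad.
Only numpy, scipy, OpenCV 4.12 (cv2) and the standard library are available. Lean on these libraries where they do the work, as an engineer would, in place of code of your own. Each camera call takes 0.05 s, during which the arm holds its last target. There are 200 camera calls.

## Working session

There is one attempt and no reset: what is moved stays moved. The work goes in short steps, each a Python script; the robot and the scene stay as the last script left them, time stands still between calls to the robot, and variables do not carry over. Pictures are saved under pics/ and viewed, at most 14 in all, crops included, and the job is handed in when it is done.

```bash
ls; mkdir -p pics; python3 - <<'E'
from station import *
import cv2,numpy as np
np.set_printoptions(precision=4,suppress=True)
for n in("scene","top","wrist"):
    cv2.imwrite(f"pics/{n}0.png",read_camera(n)[:,:,::-1]); print(n,camera_info(n))
print(get_ee_rot(),get_tcp_pos(),get_grip_width(),get_time())
E
```

```text
pics
scene {'intrinsics': array([[464.4399,   0.    , 254.5819],
       [  0.    , 464.4399, 189.0495],
       [  0.    ,   0.    ,   1.    ]]), 'T': array([[ 0.7221, -0.4061,  0.5601,  1.2398],
       [ 0.6918,  0.4268, -0.5825, -0.6945],
       [-0.0025,  0.8081,  0.5891,  0.7855],
       [ 0.    ,  0.    ,  0.    ,  1.    ]])}
top {'intrinsics': array([[404.8584,   0.    , 257.7181],
       [  0.    , 404.8584, 191.3034],
       [  0.    ,   0.    ,   1.    ]]), 'T': array([[ 0.0003,  0.989 , -0.1479,  0.4296],
       [-0.9999,  0.0026,  0.0155, -0.0392],
       [ 0.0158,  0.1478,  0.9889,  1.3732],
       [ 0.    ,  0.    ,  0.    ,  1.    ]])}
wrist {'intrinsics': array([[297.3186,   0.    , 249.6879],
       [  0.    , 297.3186, 192.2202],
       [  0.    ,   0.    ,   1.    ]]), 'tool_from_camera': array([[-0.0001,  0.9641,  0.2657,  0.0724],
       [ 1.    ,  0.0002, -0.0004,  0.0007],
       [-0.0004,  0.2657, -0.9641, -0.1626],
       [ 0.    ,  0.    ,  0.    ,  1.    ]])}
[-0.0001  0.2137  0.9769 -0.0006] [0.2608 0.5675 0.2221] 1.0014369044688165 0.15
```

View pics/scene0.png

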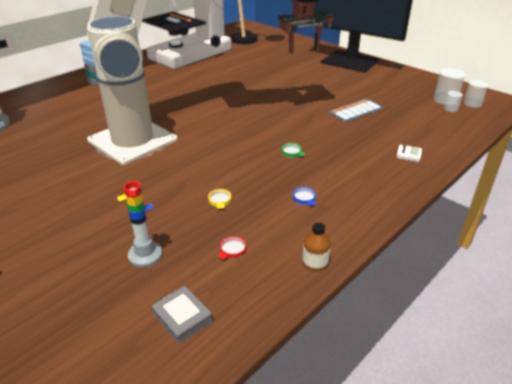

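View pics/top0.png

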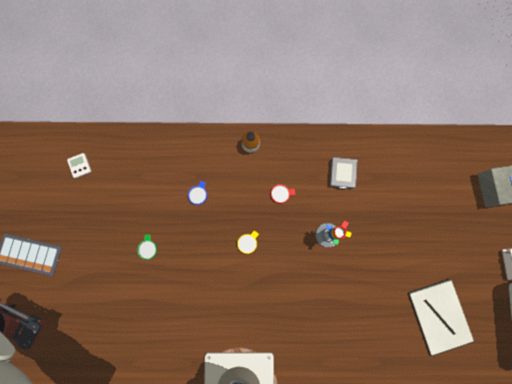

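View pics/wrist0.png

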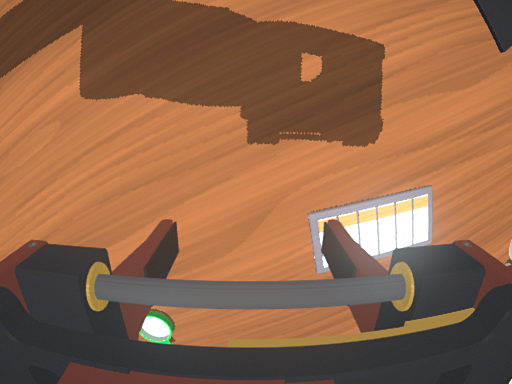

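The scene view shows the stack at about (135,200), with the red strainer on top. In the top view it is at about (340,232), and the dishes are red (280,194), yellow (247,244), green (147,249) and blue (198,195). The bottle is at (251,142) and the slide box at (344,172). I'll measure dishes from the top view and the stack from both fixed views, then refine the stack with the wrist camera.

```bash
cat > h.py <<'E'
from station import *
import cv2,numpy as np
from scipy.spatial.transform import Rotation as R
np.set_printoptions(precision=4,suppress=True)
COL=dict(red=[(0,8),(172,180)],yellow=[(22,34)],green=[(50,80)],blue=[(108,130)])
ORDER=["red","yellow","green","blue"]
def mask(img,c,s=120,v=70):
    h=cv2.cvtColor(img,cv2.COLOR_RGB2HSV); m=0
    for a,b in COL[c]: m=m|cv2.inRange(h,(a,s,v),(b,255,255))
    return m
def blobs(m,amin=8):
    n,l,st,ce=cv2.connectedComponentsWithStats(m)
    return [(ce[i],st[i],(l==i).astype(np.uint8)) for i in range(1,n) if st[i,4]>=amin]
def pose():
    q=get_ee_rot(); T=np.eye(4); T[:3,:3]=R.from_quat(np.roll(q,-1)).as_matrix(); T[:3,3]=get_tcp_pos(); return T
def ray(name,uv,Tt=None):
    i=camera_info(name); K=i["intrinsics"]
    x=np.array([(uv[0]-K[0,2])/K[0,0],(uv[1]-K[1,2])/K[1,1]])
    if name=="wrist":
        r=np.hypot(*x); d=np.array([*(x/max(r,1e-9)*np.sin(r)),np.cos(r)]); T=Tt@i["tool_from_camera"]
    else: d=np.array([*x,1.]); T=i["T"]
    d=T[:3,:3]@(d*[1,-1,-1]); return T[:3,3],d
def onplane(name,uv,z,Tt=None):
    o,d=ray(name,uv,Tt); return o+d*(z-o[2])/d[2]
def down(yaw):  # tool z down, tool x at angle yaw in the plane
    q=(R.from_euler('z',yaw)*R.from_euler('x',np.pi)).as_quat(); return np.roll(q,1)
def snap(n,name):
    T=pose(); im=read_camera(n); cv2.imwrite(f"pics/{name}.png",im[:,:,::-1]); return im,T
E
python3 - <<'E'
from h import *
img={n:cv2.imread(f"pics/{n}0.png")[:,:,::-1].copy() for n in("scene","top")}
for c in ORDER:
    for n in img:
        for ce,st,_ in blobs(mask(img[n],c)):
            if n=="scene" and not (100<ce[0]<340 and 130<ce[1]<270): continue
            if n=="top" and not (130<ce[0]<360 and 170<ce[1]<262): continue
            print(c,n,ce,st, onplane(n,ce,.008 if st[4]>0 else 0))
h=cv2.cvtColor(img["top"],cv2.COLOR_RGB2HSV)
for ce,st,_ in blobs(cv2.inRange(h,(0,0,170),(180,70,255)),20):
    if 130<ce[0]<360 and 120<ce[1]<262: print("white",ce,st,onplane("top",ce,.005))
a=img["top"][205:260,300:360]; b=img["scene"][170:270,90:190]
cv2.imwrite("pics/c1.png",np.hstack([cv2.resize(a,(400,367)),cv2.resize(b,(367,367))])[:,:,::-1])
print(down(0),down(np.pi/2), pose())
E
```

```text
red scene [131.9962 187.8289] [122 180  20  17 263] [ 0.2429 -0.1628  0.008 ]
red scene [230.7247 248.9268] [217 235  30  25 287] [ 0.6287 -0.1427  0.008 ]
red top [283.5574 192.7541] [270 184  26  20 122] [ 0.6289 -0.1488  0.008 ]
red top [342.2118 226.4   ] [334 220  15  18  85] [ 0.5146 -0.346   0.008 ]
red top [342.5    236.8571] [339 234   7   5  14] [ 0.4795 -0.3459  0.008 ]
yellow scene [219.9828 201.569 ] [209 191  22  18 116] [ 0.4722 -0.0332  0.008 ]
yellow scene [131.0621 200.1931] [118 195  26  11 145] [ 0.2902 -0.1979  0.008 ]
yellow top [254.0196 234.7255] [248 231  11  12  51] [ 0.4863 -0.0482  0.008 ]
yellow top [332.375 233.5  ] [332 230   3   8   8] [ 0.4907 -0.3121  0.008 ]
yellow top [348.3448 233.931 ] [346 231   6   7  29] [ 0.4893 -0.366   0.008 ]
yellow top [240.2778 243.5   ] [237 234  10  20  36] [ 0.4571 -0.0023  0.008 ]
yellow top [254.4 248.1] [252 244   5   8  10] [ 0.4419 -0.0496  0.008 ]
green scene [294.0667 153.9167] [282 151  22   6  60] [0.4605 0.297  0.008 ]
green scene [135.5714 207.8312] [128 203  16   9  77] [ 0.3276 -0.2089  0.008 ]
green top 
[... 441 characters left out ...]

blue top [328.5714 227.1905] [326 225   6   5  21] [ 0.5119 -0.2998  0.008 ]
white [343.9498 172.3112] [332 158  25  30 617] [ 0.7013 -0.3585  0.005 ]
white [196.9014 194.7183] [189 187  17  16 213] [0.6218 0.1464 0.005 ]
white [279.972  193.4065] [272 186  17  16 214] [ 0.6271 -0.1367  0.005 ]
white [338.8889 232.1852] [335 228   9   9  54] [ 0.4953 -0.3349  0.005 ]
white [246.7512 243.4977] [239 236  17  16 217] [ 0.4572 -0.024   0.005 ]
white [146.6463 249.214 ] [139 241  17  17 229] [0.4381 0.3094 0.005 ]
[0. 1. 0. 0.] [0.     0.7071 0.7071 0.    ] [[-0.9086  0.4176 -0.0005  0.2608]
 [ 0.4176  0.9086 -0.0011  0.5675]
 [ 0.     -0.0012 -1.      0.2221]
 [ 0.      0.      0.      1.    ]]
```

View pics/c1.png

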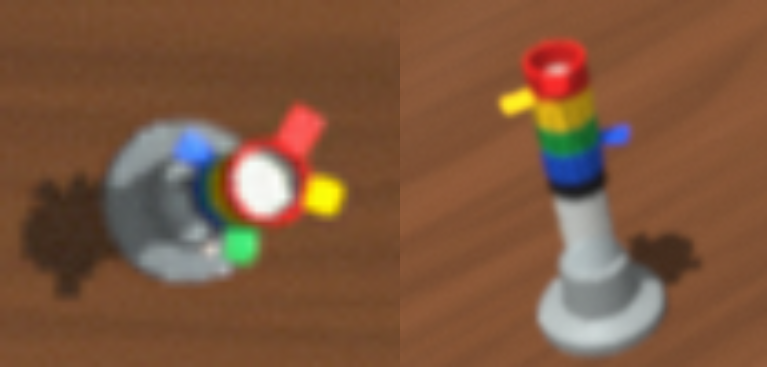

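The crops show the red strainer's rim and bore at about (339,232) in the top image. The tabs point roughly at these world yaws: red -35°, yellow -100°, green -190°, blue 60°. I'll move the wrist camera above the stack to refine this.

```bash
python3 - <<'E'
from h import *
p1=onplane("top",(339.2,232.6),.203); p2=onplane("scene",(132.8,186.),.206); print(p1,p2)
c=(p1+p2)/2
p=get_tcp_pos(); movel([p[0],p[1],.32])
for d in (-35,145): print(d,inverse_kinematics([c[0],c[1],.31],down(np.radians(d))))
best=min([d for d in(-35,145) if inverse_kinematics([c[0],c[1],.31],down(np.radians(d))) is not None],key=lambda d:abs(inverse_kinematics([c[0],c[1],.31],down(np.radians(d)))[5]))
move_pose([c[0],c[1],.31],down(np.radians(best)))
im,T=snap("wrist","w1"); np.save("w1.npy",T); print(best,T,get_time())
E
```

```text
[ 0.4846 -0.2929  0.203 ] [ 0.4924 -0.2932  0.206 ]
-35 [-0.5612  0.2514  1.6673 -0.      1.2229  1.6204]
145 [-0.5612  0.2514  1.6673  0.      1.2229 -1.5212]
145 [[-0.8197  0.5728  0.0001  0.4889]
 [ 0.5728  0.8197  0.0001 -0.2925]
 [-0.0001  0.0002 -1.      0.31  ]
 [ 0.      0.      0.      1.    ]] 4.1167
```

View pics/w1.png

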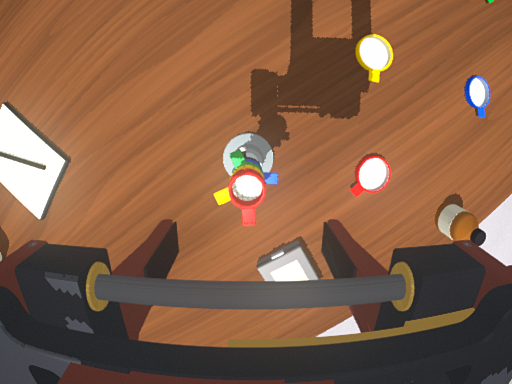

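The wrist view shows the red strainer centred at about (247,187), with its tab pointing down the image, so the tab is along tool -x. I'll fit the rim circle and tab direction on the plane at its known height.

```bash
cat >> h.py <<'E'
from scipy.optimize import least_squares
def locate(im,T,c,guess,zr):
    """rim centre (xy) and tab yaw of strainer c with rim at height zr"""
    best=None
    for ce,st,b in blobs(mask(im,c),60):
        p=onplane("wrist",ce,zr,T)[:2]
        if best is None or np.hypot(*(p-guess))<best[0]: best=(np.hypot(*(p-guess)),b)
    ct=max(cv2.findContours(best[1],cv2.RETR_EXTERNAL,cv2.CHAIN_APPROX_NONE)[0],key=len)[:,0]
    P=np.array([onplane("wrist",u,zr,T)[:2] for u in ct])
    cam=(T@camera_info("wrist")["tool_from_camera"])[:2,3]
    x=np.array(guess)
    for _ in range(8):
        d=P-x; r=np.hypot(*d.T); a=np.arctan2(d[:,1],d[:,0])
        far=d[r>.026]; tab=np.arctan2(*far.mean(0)[::-1])
        ac=np.arctan2(*(cam-x)[::-1]); df=lambda t:abs((a-t+np.pi)%(2*np.pi)-np.pi)
        k=(df(tab)>.6)&(df(ac)>1.2)&(r<.024)
        s=least_squares(lambda v:np.hypot(P[k,0]-v[0],P[k,1]-v[1])-.018,x,loss="soft_l1",f_scale=.0005); x=s.x
    return x,tab,k.sum(),np.sqrt(np.mean(s.fun**2)),r.max()
E
python3 - <<'E'
from h import *
im=cv2.imread("pics/w1.png")[:,:,::-1].copy(); T=np.load("w1.npy")
x,tab,n,e,rm=locate(im,T,"red",np.array([.489,-.2925]),.206); print(x,np.degrees(tab),n,e,rm)
h=cv2.cvtColor(im,cv2.COLOR_RGB2HSV)
for ce,st,_ in blobs(cv2.inRange(h,(0,0,170),(180,70,255)),60): print("white",ce,st[4],onplane("wrist",ce,.003,T))
# stand foot (z~0.005) centre as sanity: connector
E
```

```text
[ 0.487  -0.2933] -32.463142377958725 46 0.0007090661908781829 0.035907349347249755
white [374.3035  52.4573] 761 [ 0.4578 -0.0189  0.003 ]
white [478.398   91.5063] 397 [0.624  0.1549 0.003 ]
white [ 26.5693 163.1716] 4061 [ 0.2344 -0.6516  0.003 ]
white [233.654  150.2996] 474 [ 0.4648 -0.3056  0.003 ]
white [267.3955 162.1017] 177 [ 0.5112 -0.2724  0.003 ]
white [373.3013 173.8547] 750 [ 0.6305 -0.1322  0.003 ]
white [246.9658 187.274 ] 584 [ 0.5266 -0.3231  0.003 ]
white [498.8861 232.1938] 1527 [0.944  0.0923 0.003 ]
white [444.1852 224.463 ] 216 [ 0.8139 -0.0436  0.003 ]
white [287.9304 267.6972] 1278 [ 0.6922 -0.3488  0.003 ]
white [342.2404 328.3447] 441 [ 0.8954 -0.335   0.003 ]
```

```bash
cat >> h.py <<'E'
DISH=dict(red=(.629,-.134),yellow=(.4577,-.0215),green=(.4385,.312),blue=(.6225,.149))
SAFE=.33
def yaw_for(xy,z,tab):
    o=[]
    for y in (tab,tab+np.pi):
        q=inverse_kinematics([*xy,z],down(y))
        if q is not None: o.append((abs(q[5]),y))
    return min(o)[1]
def pick(xy,tab,zfoot):
    y=yaw_for(xy,.3,tab); q=down(y)
    move_pose([*xy,zfoot+.065],q)
    if movel([*xy,zfoot+.016],v=.08,until_force=4): print("HIT",get_tcp_pos()); movel([*xy,zfoot+.065]); return None
    command_gripper(.0); print("grip",get_grip_width(),get_finger_force(),get_tcp_pos())
    movel([*xy,zfoot+.035],v=.04); movel([*xy,SAFE],v=.2); print("grip",get_grip_width(),get_finger_force(),get_time())
    return y
E
python3 - <<'E'
from h import *
y=pick(np.array([.487,-.2933]),np.radians(-32.46),.176)
im,T=snap("wrist","w2a")
d=DISH["red"]; 
if y is not None:
    move_pose([*d,.15],down(yaw_for(d,.1,y))); im,T=snap("wrist","w2"); np.save("w2.npy",T); print(get_tcp_pos(),get_time())
    cv2.imwrite("pics/w2j.png",np.hstack([cv2.imread("pics/w2a.png")[60:330,110:400],cv2.imread("pics/w2.png")[60:330,110:400]]))
E
```

```text
grip 0.3891808330124443 29.99989202755387 [ 0.487  -0.2933  0.192 ]
grip 0.3954355512634414 29.999904919968685 7.4917
[ 0.6294 -0.1352  0.1513] 8.675
```

View pics/w2j.png

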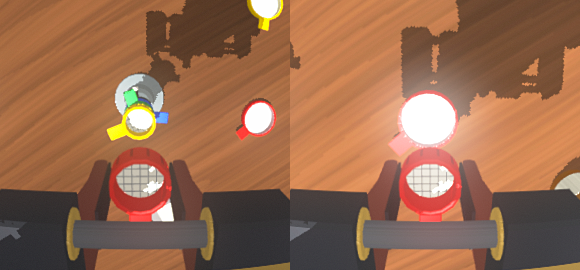

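Left half: the strainer is held straight, and the yellow one is still seated on the stack at crop (140,120). Right half: the red dish is in view at crop (427,118), just beyond the held strainer. I'll refine the dish centre from its white floor and place the strainer.

```bash
cat >> h.py <<'E'
def dish(im,T,guess):
    h=cv2.cvtColor(im,cv2.COLOR_RGB2HSV); o=[]
    for ce,st,_ in blobs(cv2.inRange(h,(0,0,170),(180,70,255)),200):
        p=onplane("wrist",ce,.003,T)[:2]; o.append((np.hypot(*(p-guess)),p))
    return min(o,key=lambda t:t[0]) if o else (9,None)
def place(xy):
    p=get_tcp_pos(); movel([*xy,.15]); movel([*xy,.032],v=.12)
    hit=movel([*xy,.0145],v=.012,until_force=1.); print("touch",hit,get_tcp_pos(),get_ft_force())
    if get_tcp_pos()[2]>.024: return False
    command_gripper(.75); movel([*xy,.10],v=.1); return True
E
python3 - <<'E'
from h import *
im=cv2.imread("pics/w2.png")[:,:,::-1].copy(); T=np.load("w2.npy")
d,p=dish(im,T,np.array(DISH["red"])); print(d,p)
if d<.01: print(place((p+DISH["red"])/2),get_time())
s,_=snap("scene","s3"); w,T=snap("wrist","w3")
cv2.imwrite("pics/j3.png",np.hstack([cv2.resize(s[210:280,190:290],(420,294)),cv2.resize(w,(392,294))])[:,:,::-1])
E
```

```text
0.0025912438582467163 [ 0.6281 -0.1364]
touch True [ 0.6284 -0.1352  0.018 ] [0.4129 0.8791 4.3545]
True 12.775
```

View pics/j3.png

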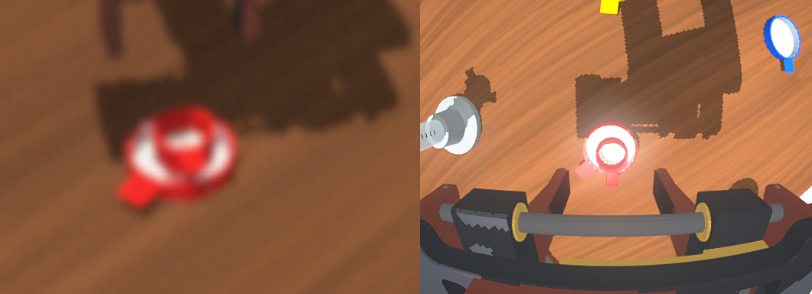

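The red strainer stands upright inside its dish. The floor contact came exactly at the expected height. Next is yellow, using the same routine.

```bash
cat >> h.py <<'E'
def do(c,ready=True):
    k=ORDER.index(c); zf=.176-.02*k; g=np.array([.487,-.2933])
    p=get_tcp_pos(); movel([p[0],p[1],SAFE-.05],v=.25)
    move_pose([*g,zf+.134],down(np.radians(145)))
    im,T=snap("wrist",f"look_{c}"); r=locate(im,T,c,g,zf+.03); print(r[0],np.degrees(r[1]),r[2:])
    if np.hypot(*(r[0]-g))>.006 or r[3]>.0015 or not .031<r[4]<.040: print("CHECK"); return
    y=pick(r[0],r[1],zf)
    if y is None or not .36<get_grip_width()<.44: print("BAD"); return
    d=np.array(DISH[c]); h=[*d,.15]
    move_pose([*d,.25],down(yaw_for(d,.15,y))); movel(h,v=.2)
    im,T=snap("wrist",f"over_{c}"); e,q=dish(im,T,d); print("dish",e,q)
    if e>.012: print("DISH?"); return
    print(place(q if e>.006 else (q+d)/2),get_time())
    s,_=snap("scene",f"s_{c}"); w,_=snap("wrist",f"done_{c}")
    cv2.imwrite(f"pics/j_{c}.png",np.hstack([cv2.resize(s[130:280,100:340],(408,255)),cv2.resize(w,(340,255))])[:,:,::-1])
E
python3 -c "
from h import *
do('yellow')"
```

```text
[ 0.4866 -0.2941] -99.32054502766785 (np.int64(46), np.float64(0.0004323947789121996), np.float64(0.03509429099998091))
grip 0.3921566550660204 30.00026738804536 [ 0.4867 -0.2942  0.1722]
grip 0.39023124850165297 29.999838650604715 18.5083
dish 0.0026748380981741864 [ 0.4572 -0.0241]
touch True [ 0.4574 -0.0228  0.0182] [-0.0037  0.6133  4.5243]
True 24.3917
```

```bash
ls pics
```

```text
c1.png
done_yellow.png
j3.png
j_yellow.png
look_yellow.png
over_yellow.png
s3.png
s_yellow.png
scene0.png
top0.png
w1.png
w2.png
w2a.png
w2j.png
w3.png
wrist0.png
```

View pics/j_yellow.png

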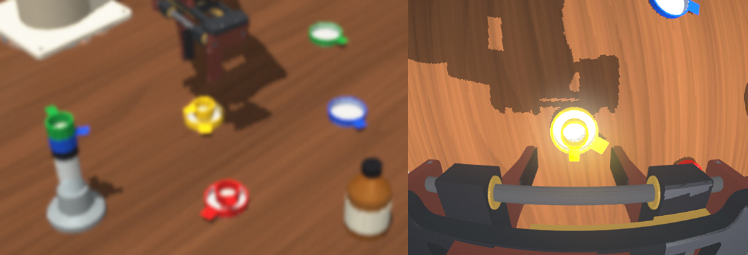

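Yellow stands upright in its dish at about (575,130), and green and blue are still seated on the stack at about (62,130). Next is green.

```bash
python3 -c "
from h import *
do('green')"
```

```text
[ 0.4864 -0.2934] 167.27046527827972 (np.int64(67), np.float64(0.0006218222460898792), np.float64(0.03370400119818743))
grip 0.3941472320107126 30.00036707147956 [ 0.4865 -0.2934  0.1522]
grip 0.39158956014727364 30.000045185443014 32.1
dish 0.004132918510583301 [0.4386 0.3079]
touch True [0.4385 0.3099 0.0182] [-0.1091 -0.9766  4.92  ]
True 39.0833
```

View pics/j_green.png

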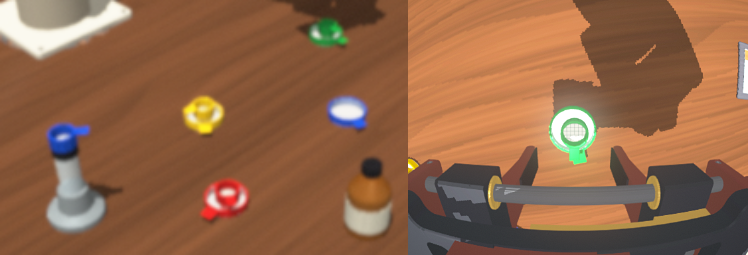

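Green stands in its dish at about (573,130), and blue alone remains on the stack. Next is blue.

```bash
python3 -c "
from h import *
do('blue')"
```

```text
[ 0.487  -0.2933] nan (np.int64(0), np.float64(nan), np.float64(0.01626986065376787))
CHECKh.py:42: RuntimeWarning: Mean of empty slice.
  far=d[r>.026]; tab=np.arctan2(*far.mean(0)[::-1])
  ret = um.true_divide(
  return _methods._mean(a, axis=axis, dtype=dtype,
  ret = ret.dtype.type(ret / rcount)
```

```bash
python3 - <<'E'
from h import *
im=cv2.imread("pics/look_blue.png")[:,:,::-1].copy()
h=cv2.cvtColor(im,cv2.COLOR_RGB2HSV)[150:240,200:300]
print(np.unique(h[...,0][(h[...,1]>120)&(h[...,0]>90)],return_counts=True))
for ce,st,_ in blobs(mask(im,"blue"),20): print(ce,st)
cv2.imwrite("pics/lb.png",cv2.resize(np.hstack([im[140:250,190:310],cv2.merge([mask(im,"blue")]*3)[140:250,190:310]]),None,fx=3,fy=3)[:,:,::-1])
E
```

```text
(array([ 97,  98,  99, 100, 101, 102, 103, 104, 105, 106, 107, 108, 109,
       110, 111, 112, 113, 114, 115, 116, 117, 118, 119, 120], dtype=uint8), array([  2,  26,  56,  69,  67,  39,  20,  24,  32,  23,  12,  22,  17,
        16,  18,  16,  22,  39, 139, 108,   7,   3,   1,   1]))
[490.3545  92.3069] [485  75  16  42 189]
[508.6429  91.0476] [502  76  10  31  42]
[248.1613 175.1183] [229 169  38  20 186]
[246.4734 200.9096] [232 187  32  21 188]
```

View pics/lb.png

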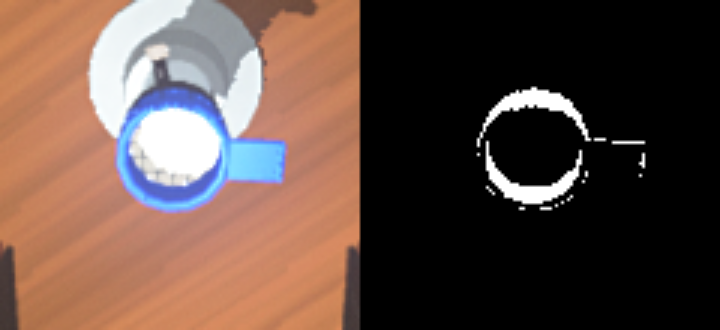

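The blue strainer is intact at about (248,188), with its tab to the right. Its lit surfaces have hues of 97–108, so I'll widen the blue range.

```bash
sed -i 's/blue=\[(108,130)\]/blue=[(94,130)]/' h.py; python3 -c "
from h import *
do('blue')"
```

```text
[ 0.4867 -0.2923] 50.27797680501878 (np.int64(48), np.float64(0.0005349888180465424), np.float64(0.03337987092095035))
grip 0.3893165229384094 30.000434145886175 [ 0.4868 -0.2924  0.1322]
grip 0.3902235053895257 29.99991740387486 47.3167
dish 0.0004987311664912305 [0.6226 0.1485]
touch True [0.6225 0.1488 0.0183] [-0.6036 -0.242   6.0302]
True 53.8167
```

```bash
python3 - <<'E'
from h import *
p=get_tcp_pos(); movel([p[0],p[1],.3],v=.2); move_pose([.45,-.15,.35],down(np.pi/2))
s,_=snap("scene","sf"); t,_=snap("top","tf"); cv2.imwrite("pics/jf.png",np.hstack([cv2.resize(s[130:330,100:340],(396,330)),cv2.resize(t[120:270,130:380],(400,330))])[:,:,::-1])
h=cv2.cvtColor(t,cv2.COLOR_RGB2HSV); print(get_time(),get_ft_force())
E
```

```text
56.475 [-0.2949  0.5177 -0.5955]
```

View pics/jf.png

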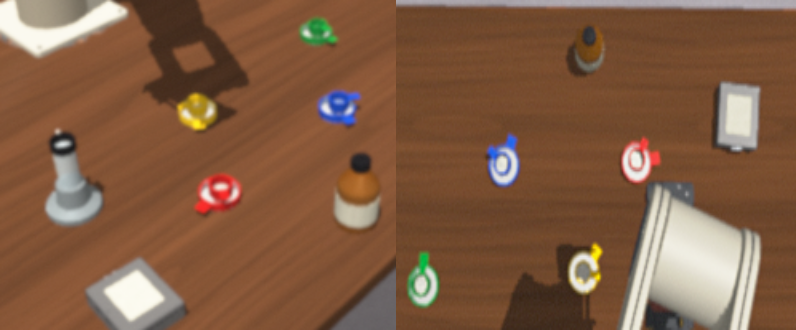

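All four strainers stand upright in their own dishes. The dishes, bottle and slide box are where they started, and the stand is empty.

```bash
python3 -c "
from station import *
print(job_done())"
```

```text
the job is handed in; nothing more can be done
None
```

The job is handed in: the red, yellow, green and blue strainers were taken off in that order, and each was set down gently, upright, in the dish of its own colour (about 56 s of robot time).

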